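Latch the lid on the covered roasting pan

TASK

Lock the lid onto the deep covered roasting pan: press the raised inner end of each of its two seesaw catches down until it snaps over and stays shut on the lid's rim. Leave the catch of the shallow open pan beside it open, as it is, and take the hand away.

Things in the scene. Friction and masses are not known exactly. Their poses are not given: they have to be found in the camera images.
- near_catch_pad (a point): centre of the top face of the press pad (black plastic block 30 x 38 x 13 mm) on the inner end of the covered pan's near catch. Its x axis runs along the catch from pivot to pad, towards the pan's middle; z out of the pad; it tilts with the catch. Pivot: 50 mm back along -x, 6 mm along -z. Pad top 113 mm above the counter when open; when shut 90 mm, and 9 mm nearer the pan's middle
- far_catch_pad (a point): centre of the top face of the press pad (black plastic block 30 x 38 x 13 mm) on the inner end of the covered pan's far catch. Its x axis runs along the catch from pivot to pad, towards the pan's middle; z out of the pad; it tilts with the catch. Pivot: 50 mm back along -x, 6 mm along -z. Pad top 113 mm above the counter when open; when shut 90 mm, and 9 mm nearer the pan's middle
- near_catch (a joint): seesaw catch on the covered pan's long side facing the robot: steel bar 118 mm long on a cross pin between two cheeks. 0 = shut (level, pad on the lid's rim), 0.5 rad = open (pad end up, tail down). A spring drives it to the nearer end of its travel, over-centre at 0.25. Pressing the raised pad down takes about 4 N, less towards the centre; past it, it snaps shut and stays
- far_catch (a joint): a like catch, same values, on the far long side of the covered pan (shut, the two pads are 170 mm apart). The pan: aluminium, 162 x 265 mm, 65 mm deep; steel lid, rim 76 mm above the counter, strap handle up to 123 mm at its middle; fixed on a carrier plate
- spare_catch (a joint): a like seesaw catch, but lower, on the robot's side of the other, uncovered pan (162 x 265 mm, only 26 mm deep, with a wire rack and three potatoes, fixed on a similar plate to the left or right of the covered pan); 0 = shut, 0.5 rad = open. It starts open and must stay open

How it is judged (in metres and radians):
At the end, for the whole second after the job is handed in: Both catches of the covered pan are shut (each below 0.1 rad) and stay so, and the shallow pan's catch is still open (above 0.4 rad) (value of joint each of near_catch, far_catch below 0.1 rad and value of joint spare_catch above 0.4 rad); the robot touches nothing.
It fails at once if the shallow pan's catch is pushed past its centre (value of joint spare_catch below 0.25 rad).
It also fails if it takes over 32 s, if anything falls off the work surface, if the arm or the gripper's body presses on something with over 40 N, if the wrist force passes 120 N, or if a joint passes its speed limit or range.

ROBOT

A 6-joint arm with a two-finger parallel gripper is mounted at the origin on the work surface. World frame = base frame: x ahead of the robot, y to its left, z up, the work surface at z = 0. Lengths are in mm, angles in rad, forces in N, time in s.
With the tool pointing down it reaches from about 275 to 750 mm from the base axis. Payload 10.2 kg.
Tool frame: the origin (TCP) lies between the finger pads; the fingertips stand 25 mm ahead of it and the grasp point (between the pads) lies 6 mm ahead of it; z points along the fingers, x is the direction in which the jaws open and shut, and the axes are right-handed (so a half turn about z gives the same grasp; the last joint's range is limited). The gripper opens to 88 mm and grips with 3 to 60 N. Pads are 18 mm wide; open, the fingers measure 123 mm over their backs; the gripper's body (75 mm by 187 mm) begins 45 mm behind the grasp point.
Start: joints at [0.921, 0.313, 1.498, -0, 1.331, -0.223], TCP at [217.342, 477.906, 263.72] pointing down, gripper open.
Joint ranges: [-2.94, 2.94], [-0.97, 2.17], [0.19, 2.56], [-1.23, 4.37], [0.02, 3.11], [-2.88, 2.88]. Speed limits (rad/s): [2.39, 2.39, 3.01, 3.14, 3.14, 3.14].

INTERFACE

Orientations are given as a unit quaternion [w, x, y, z].
In Python, from station import ctrl, vision gives the robot as it stands. The module is installed in compiled form; this text tells all that it offers.
- The arm moves only by the tool move_arm, never from a script. Its argument "motion" is a list of rows, each an object with "fingers": the opening, from -1 (shut) to 1 (fully open), so that 0 is half open; "xyz": the shift along the tool's x, y, z in cm, a list of three; "angular": the turn, a rotation vector about the tool's x, y, z in degrees, a list of three. In form: [{"fingers": fingers, "xyz": [dx, dy, dz], "angular": [rx, ry, rz]}, ...]. A call has 1 to 5 rows; each row shifts and turns the commanded pose from where the row before left it, along the tool's axes as they then stand; what a row does not reach is not made up. A row lasts 1/10 s, in which the tool goes at most 50 mm and 8.59 degrees, less where a joint would pass 70% of its speed; a pose out of reach is approached as far as the arm can. A call with a gripper value outside its range is refused whole. The fingers move at their own pace and stop on an object; "grip_force" is the grip in N (left out, the last holds). Time passes only in rows, so rows that do not move let the fingers close. It gives the time, the measured TCP pose, the force and the opening at its end, in the units of the state.
- ctrl.observe(): the state, without advancing time (a new reading comes with each control period).
- vision.get_image(name): name is "scene" or "top"; returns a dict with "img" (420x560x3 uint8, red, green, blue), "z_map" (420x560 float32, mm along the optical axis (not along the pixel's ray), 0 where there is no reading), "K" (3x3 intrinsics, pixels), "extrinsics" (4x4, takes a point from camera to world coordinates). Camera axes: x right, y up, looking along -z (the intrinsics and any distortion apply to the point x, -y, -z); pixel columns grow to the right and rows downward; lengths in mm; the calibration is good to about 2 mm. A picture is of the moment at which its call begins.
- ctrl.hand_in(): hands the job in, once; it reports no verdict.
The state is a dict: "time_s": time; "qpos": joint angles; "dq": joint speeds; "joint_torque": joint torques, N m; "tcp_pos": TCP position; "tcp_rot": TCP orientation; "wrist_force": force on the tool from outside, world axes, zero at the start; "wrist_torque": the same for the moment, N m; "opening": finger opening in mm.
Only numpy, scipy, OpenCV 4.12 (cv2) and the standard library are available. Lean on these libraries where they do the work, as an engineer would, in place of code of your own. Each camera call takes 0.05 s, during which the arm holds its last target.

## Working session

There is one attempt and no reset: what is moved stays moved. The work goes in short steps, Python scripts to look and compute and a tool call to move; the robot and the scene stay as the last step left them, time stands still between calls to the robot, and variables do not carry over. Pictures are saved under pics/ and viewed, and the job is handed in when it is done.

Besides the shell and the picture viewer there is one more tool, called as a command line: name --argument value ..., lists and objects as JSON in quotes. move_arm: Moves the arm, as the interface text tells. Its arguments: {"type":"object","properties":{"motion":{"type":"array","items":{"type":"object","properties":{"fingers":{"type":"number"},"xyz":{"type":"array","items":{"type":"number"}},"angular":{"type":"array","items":{"type":"number"}}}}},"grip_force":{"type":"number"}},"required":["motion"]}

```bash
mkdir -p pics
python3 - <<'E'
from station import ctrl,vision
import cv2,numpy as np
for n in("scene","top"):
    d=vision.get_image(n); cv2.imwrite(f"pics/{n}0.png",d["img"][:,:,::-1]); np.savez(f"{n}0.npz",**d)
    print(n,d["K"],d["extrinsics"])
s=ctrl.observe();print(s)
E
```

```text
scene [[431.42594453   0.         277.82464303]
 [  0.         431.42594453 209.31977775]
 [  0.           0.           1.        ]] [[ 7.40028174e-02 -6.27191825e-01  7.75341214e-01  1.25865817e+03]
 [ 9.97243484e-01  4.23413104e-02 -6.09315007e-02 -5.33720963e+01]
 [ 5.38677609e-03  7.77713076e-01  6.28596337e-01  6.93770162e+02]
 [ 0.00000000e+00  0.00000000e+00  0.00000000e+00  1.00000000e+00]]
top [[546.96066105   0.         280.94750019]
 [  0.         546.96066105 203.38752764]
 [  0.           0.           1.        ]] [[ 6.71910156e-03  9.92588240e-01 -1.21340182e-01  4.11461464e+02]
 [-9.99872198e-01  4.90843785e-03 -1.52149529e-02 -2.12897329e+01]
 [-1.45065926e-02  1.21426906e-01  9.92494365e-01  1.32921003e+03]
 [ 0.00000000e+00  0.00000000e+00  0.00000000e+00  1.00000000e+00]]
{'time_s': 0.1, 'qpos': array([ 9.20593353e-01,  3.13414944e-01,  1.49831784e+00, -8.99044936e-06,
        1.33101161e+00, -2.23404463e-01]), 'dq': array([ 1.93361401e-04, -2.47804951e-03, -4.86495088e-04,  1.54924199e-03,
        8.56524371e-05,  1.93423799e-03]), 'joint_torque': array([ 2.58821558e-03, -4.02814937e+01, -2.52643919e+01,  6.95933076e-02,
        3.41956993e-02, -3.87149998e-05]), 'tcp_pos': array([217.23171138, 477.75167759, 263.22387864]), 'tcp_rot': array([ 2.00807586e-04,  8.40819900e-01,  5.41314662e-01, -5.39742709e-04]), 'wrist_force': array([-0.15081317,  0.16727282, -0.80604859]), 'wrist_torque': array([ 0.00053725, -0.0327789 ,  0.0157803 ]), 'opening': 87.96967172689776}
```

View pics/scene0.png

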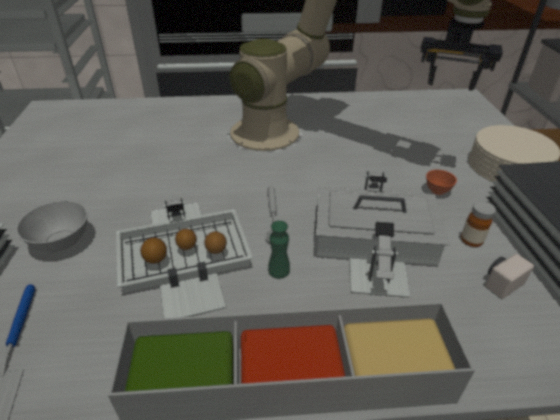

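View pics/top0.png

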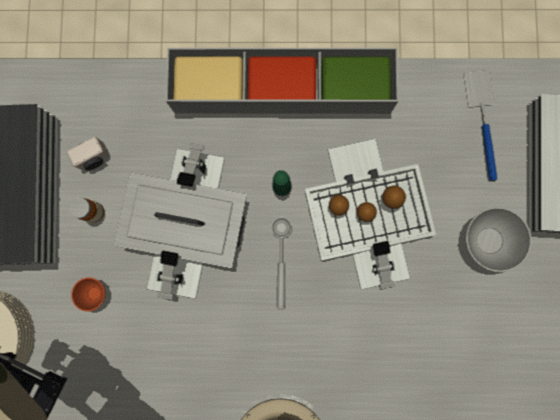

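The covered pan is on the left in the top view, which is +y. Its far pad is at about (186,180) and its near pad at about (169,258). The open pan, with its catch pad at about (381,248), is on the right. Next I'll measure the pads.

```bash
cat > h.py <<'E'
import numpy as np
def ray(d,u,v):
    K=d["K"];E=d["extrinsics"]
    r=np.array([(u-K[0,2])/K[0,0],-(v-K[1,2])/K[1,1],-1]); return E[:3,3],E[:3,:3]@r
def onplane(d,u,v,z):
    o,r=ray(d,u,v); return o+r*(z-o[2])/r[2]
def bydepth(d,u,v,dep):
    o,r=ray(d,u,v); return o+r*dep
E
python3 - <<'E'
import numpy as np,cv2
from h import *
for n,wins in (("top",{"far":(170,165,205,195),"near":(155,248,185,270),"spare":(365,238,400,262),"handle":(150,205,210,235)}),("scene",{"far":(365,215,405,245),"near":(355,170,395,195)})):
    d=np.load(n+"0.npz");im=d["img"].astype(int);z=d["z_map"]
    for k,(a,b,c,e) in wins.items():
        m=(im[b:e,a:c].max(2)<38).astype(np.uint8)
        nn,l,st,ce=cv2.connectedComponentsWithStats(m)
        for i in range(1,nn):
            if st[i,4]<25: continue
            ys,xs=np.nonzero(l==i); xs=xs+a;ys=ys+b
            P=np.array([bydepth(d,u,v,z[v,u]) for u,v in zip(xs,ys)])
            print(n,k,st[i],(ce[i]+[a,b]).round(1),"med",np.median(P,0).round(),"z pct",np.percentile(P[:,2],[10,50,90]).round(), "plane110",onplane(d,*(ce[i]+[a,b]),110).round(1), [x if isinstance(x,float) else np.round(x,1) for x in cv2.minAreaRect(np.c_[xs,ys].astype(np.float32))])
    a,b,c,e=(100,130,270,310) if n=="top" else (310,160,450,300)
    cv2.imwrite(f"pics/{n}crop.png",cv2.resize(d["img"][b:e,a:c,::-1],None,fx=3.3*1,fy=3.3,interpolation=cv2.INTER_CUBIC)*1)
E
```

```text
top far [29  0  6  8 30] [202.4 168.4] med [652. 187.  41.] z pct [20. 41. 68.] plane110 [639.6 176.2 110. ] [array([201.5, 168.5]), array([7., 5.]), 90.0]
top far [  8   8  17  14 178] [185.9 179.1] med [614. 212. 114.] z pct [108. 114. 119.] plane110 [614.9 213.  110. ] [array([185.9, 179. ]), array([15.8, 11.6]), 14.03624439239502]
top near [  6   3  17  15 187] [169. 258.] med [437. 245. 114.] z pct [108. 114. 119.] plane110 [436.8 245.7 110. ] [array([168.7, 258. ]), array([16.3, 12. ]), 11.309932708740234]
top spare [  8   4  16  14 171] [380.8 248.3] med [ 463. -231.   74.] z pct [68. 74. 80.] plane110 [ 461.3 -224.8  110. ] [array([380.8, 248.3]), array([11.4, 15.4]), 77.47119140625]
```

View pics/topcrop.png

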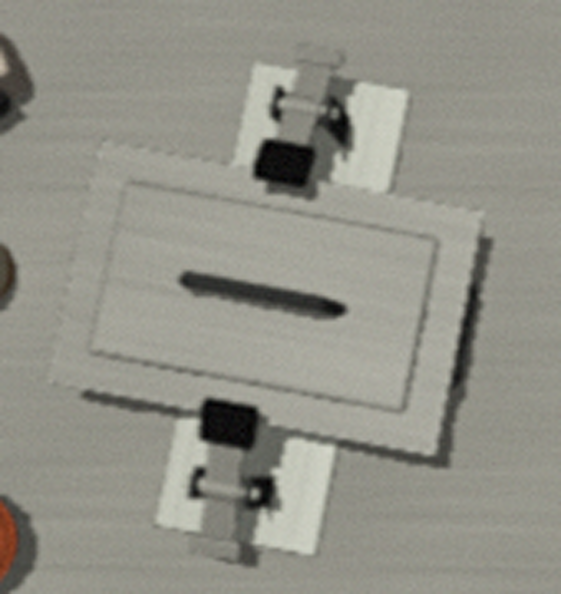

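View pics/scenecrop.png

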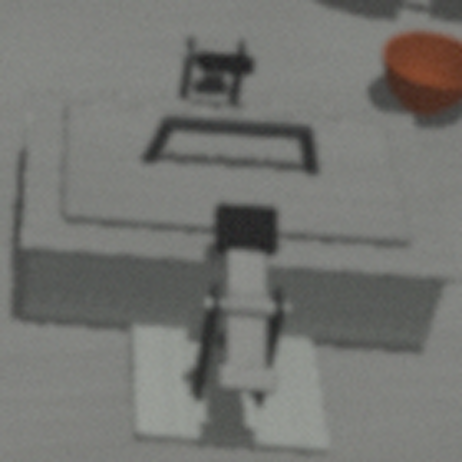

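Measured pad centres are far (614,212) and near (437,245), both at z≈114, which fits the given 113. They are 180 mm apart where 188 is expected, because the visible inner face biases each centroid about 3 mm inward. I'll press with closed fingers, jaws across the pan, starting with the near catch.

move_arm --motion '[{"fingers": -1, "xyz": [0, 0, 0], "angular": [0, 0, -7]}, {"fingers": -1, "xyz": [0, 0, 0], "angular": [0, 0, -7]}, {"fingers": -1, "xyz": [-2.5, 3.4, 0], "angular": [0, 0, 0]}, {"fingers": -1, "xyz": [-2.5, 3.4, 0], "angular": [0, 0, 0]}, {"fingers": -1, "xyz": [-2.5, 3.4, 0], "angular": [0, 0, 0]}]'

```text
time_s: 0.6
tcp_pos: [304.6, 384.5, 263.5]
tcp_rot: [0.0, 0.768, 0.64, -0.0]
wrist_force: [1.0, 0.1, 0.3]
opening: 50.2
```

move_arm --motion '[{"fingers": -1, "xyz": [-2.5, 3.4, 0], "angular": [0, 0, 0]}, {"fingers": -1, "xyz": [-2.5, 3.4, 0], "angular": [0, 0, 0]}, {"fingers": -1, "xyz": [-2.5, 3.4, 0], "angular": [0, 0, 0]}, {"fingers": -1, "xyz": [-2.5, 3.4, 0], "angular": [0, 0, 0]}, {"fingers": -1, "xyz": [0, 0, 0], "angular": [0, 0, 0]}]'

```text
time_s: 1.1
tcp_pos: [422.1, 259.6, 263.2]
tcp_rot: [0.0, 0.77, 0.638, -0.0]
wrist_force: [0.1, -0.0, -0.4]
opening: 10.3
```

```bash
cat > s.py <<'E'
from station import ctrl
import numpy as np,sys
from scipy.spatial.transform import Rotation as R
s=ctrl.observe();q=s["tcp_rot"];M=R.from_quat(np.roll(q,-1)).as_matrix()
print(s["time_s"],s["tcp_pos"].round(1),M.round(3).tolist(),s["wrist_force"].round(1),s["opening"])
for t in ((437,245,145),(614,212.5,145)): print(t,"tool cm",(M.T@(np.array(t)-s["tcp_pos"])/10).round(2))
E
python3 s.py
```

```text
1.1 [422.1 259.6 263.2] [[0.186, 0.983, -0.0], [0.983, -0.186, -0.001], [-0.001, -0.0, -1.0]] [ 0.1 -0.  -0.4] 10.297236114262919
(437, 245, 145) tool cm [-1.15  1.74 11.82]
(614, 212.5, 145) tool cm [-1.05 19.74 11.82]
```

move_arm --motion '[{"fingers": -1, "xyz": [-1.2, 1.7, 3], "angular": [0, 0, 0]}, {"fingers": -1, "xyz": [0, 0, 4], "angular": [0, 0, 0]}, {"fingers": -1, "xyz": [0, 0, 3.5], "angular": [0, 0, 0]}, {"fingers": -1, "xyz": [0, 0, 0], "angular": [0, 0, 0]}, {"fingers": -1, "xyz": [0, 0, 0], "angular": [0, 0, 0]}]'

```text
time_s: 1.6
tcp_pos: [434.2, 248.2, 159.6]
tcp_rot: [-0.0, 0.768, 0.64, 0.0]
wrist_force: [-0.1, 0.9, 1.0]
opening: 0.5
```

```bash
cat > p.py <<'E'
from station import ctrl,vision
import cv2,numpy as np,sys
t=sys.argv[1]; ims=[]
for n,(a,b,c,e) in (("top",(100,130,270,310)),("scene",(300,140,460,309))):
    d=vision.get_image(n);np.savez(f"{n}{t}.npz",**d)
    ims.append(cv2.resize(d["img"][b:e,a:c,::-1],(390,400),interpolation=cv2.INTER_CUBIC))
cv2.imwrite(f"pics/both{t}.png",np.hstack(ims))
E
python3 s.py; python3 p.py 1
```

```text
1.6 [434.2 248.2 159.6] [[0.181, 0.984, -0.0], [0.984, -0.181, 0.0], [0.0, -0.0, -1.0]] [-0.1  0.9  1. ] 0.49720882522436266
(437, 245, 145) tool cm [-0.27  0.34  1.46]
(614, 212.5, 145) tool cm [-0.26 18.33  1.46]
```

View pics/both1.png

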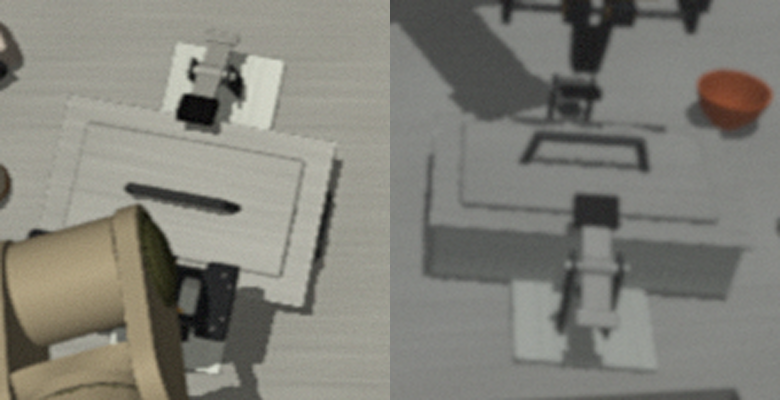

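The closed fingers hang right over the near pad, with the tip at about (588,70) and the pad at about (577,92) in the scene half. I'll press down gently.

move_arm --motion '[{"fingers": -1, "xyz": [-0.3, 0.4, 1.2], "angular": [0, 0, 0]}, {"fingers": -1, "xyz": [0, 0, 1.0], "angular": [0, 0, 0]}, {"fingers": -1, "xyz": [0, 0, 0.6], "angular": [0, 0, 0]}, {"fingers": -1, "xyz": [0, 0, 0.6], "angular": [0, 0, 0]}, {"fingers": -1, "xyz": [0, 0, 0], "angular": [0, 0, 0]}]'

```text
time_s: 2.2
tcp_pos: [437.0, 243.9, 123.7]
tcp_rot: [-0.001, 0.769, 0.64, -0.001]
wrist_force: [0.3, 0.7, -0.9]
opening: 0.3
```

```bash
python3 s.py
```

```text
2.2 [437.  243.9 123.7] [[0.181, 0.983, -0.002], [0.983, -0.181, -0.001], [-0.001, -0.002, -1.0]] [ 0.3  0.7 -0.9] 0.2538727635349997
(437, 245, 145) tool cm [ 0.1  -0.02 -2.13]
(614, 212.5, 145) tool cm [ 0.12 17.98 -2.17]
```

move_arm --motion '[{"fingers": -1, "xyz": [0, 0, 0.4], "angular": [0, 0, 0]}, {"fingers": -1, "xyz": [0, 0, 0.4], "angular": [0, 0, 0]}, {"fingers": -1, "xyz": [0, 0, 0], "angular": [0, 0, 0]}]'

```text
time_s: 2.5
tcp_pos: [437.3, 244.0, 116.2]
tcp_rot: [-0.0, 0.769, 0.64, -0.0]
wrist_force: [0.2, 0.9, 0.7]
opening: 0.3
```

```bash
python3 p.py 2
```

```text
(no output)
```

View pics/both2.png

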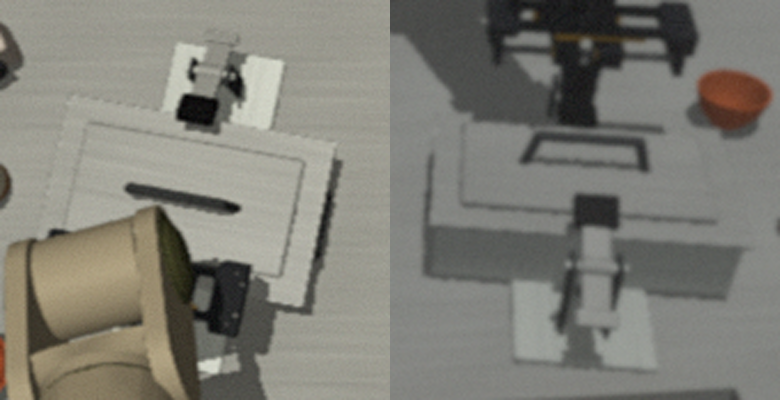

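The near pad now sits at the lid rim under the fingertips, at about (575,115). I'll lift, cross over the handle and move on to the far catch.

move_arm --motion '[{"fingers": -1, "xyz": [0, 0, -4], "angular": [0, 0, 0]}, {"fingers": -1, "xyz": [0, 0, -4.5], "angular": [0, 0, 0]}, {"fingers": -1, "xyz": [0, 0, 0], "angular": [0, 0, 0]}, {"fingers": -1, "xyz": [0, 4, 0], "angular": [0, 0, 0]}, {"fingers": -1, "xyz": [0, 4, 0], "angular": [0, 0, 0]}]'

```text
time_s: 3.1
tcp_pos: [516.9, 229.6, 201.9]
tcp_rot: [0.0, 0.768, 0.64, 0.0]
wrist_force: [-0.4, -0.1, 1.1]
opening: 0.1
```

move_arm --motion '[{"fingers": -1, "xyz": [0, 4, 0], "angular": [0, 0, 0]}, {"fingers": -1, "xyz": [0, 4, 0], "angular": [0, 0, 0]}, {"fingers": -1, "xyz": [0, 2, 0], "angular": [0, 0, 0]}, {"fingers": -1, "xyz": [0, 0, 0], "angular": [0, 0, 0]}, {"fingers": -1, "xyz": [0, 0, 0], "angular": [0, 0, 0]}]'

```text
time_s: 3.6
tcp_pos: [613.9, 211.5, 200.9]
tcp_rot: [-0.0, 0.769, 0.64, -0.001]
wrist_force: [0.5, 0.3, 0.3]
opening: 0.4
```

```bash
python3 s.py; python3 p.py 3
```

```text
3.6 [613.9 211.5 200.9] [[0.181, 0.983, -0.002], [0.983, -0.181, -0.0], [-0.0, -0.002, -1.0]] [0.5 0.3 0.3] 0.37046380047581295
(437, 245, 145) tool cm [  0.08 -17.99   5.61]
(614, 212.5, 145) tool cm [0.1  0.   5.59]
```

View pics/both3.png

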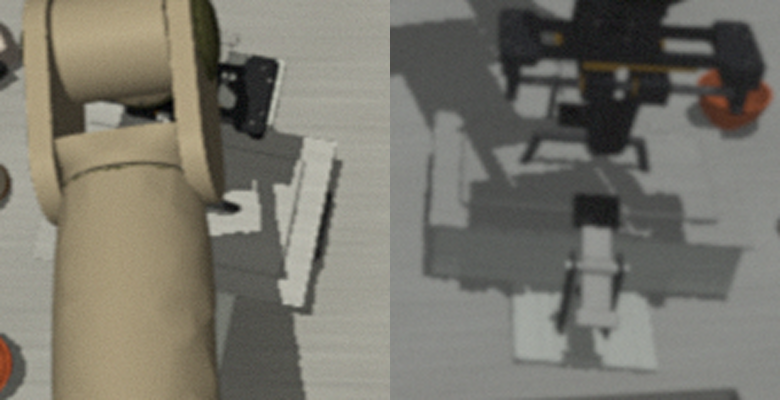

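The tip is over the far pad, with the fingertip at about (610,150) and the pad at about (597,210). Arm clearance looks fine.

move_arm --motion '[{"fingers": -1, "xyz": [0, 0, 3], "angular": [0, 0, 0]}, {"fingers": -1, "xyz": [0, 0, 2.5], "angular": [0, 0, 0]}, {"fingers": -1, "xyz": [0, 0, 0.8], "angular": [0, 0, 0]}, {"fingers": -1, "xyz": [0, 0, 0.6], "angular": [0, 0, 0]}, {"fingers": -1, "xyz": [0, 0, 0.6], "angular": [0, 0, 0]}]'

```text
time_s: 4.2
tcp_pos: [614.8, 211.7, 127.7]
tcp_rot: [0.001, 0.768, 0.64, 0.001]
wrist_force: [-0.4, 0.8, 0.2]
opening: 0.0
```

move_arm --motion '[{"fingers": -1, "xyz": [0, 0, 0.4], "angular": [0, 0, 0]}, {"fingers": -1, "xyz": [0, 0, 0.4], "angular": [0, 0, 0]}, {"fingers": -1, "xyz": [0, 0, 0], "angular": [0, 0, 0]}]'

```text
time_s: 4.5
tcp_pos: [614.5, 211.4, 118.4]
tcp_rot: [-0.0, 0.769, 0.64, -0.0]
wrist_force: [-0.1, -0.0, -0.2]
opening: 0.4
```

```bash
python3 s.py; python3 p.py 4
```

```text
4.5 [614.5 211.4 118.4] [[0.181, 0.983, -0.0], [0.983, -0.181, -0.0], [-0.0, -0.0, -1.0]] [-0.1 -0.  -0.2] 0.41850474790394
(437, 245, 145) tool cm [  0.09 -18.06  -2.65]
(614, 212.5, 145) tool cm [ 0.1  -0.07 -2.66]
```

View pics/both4.png

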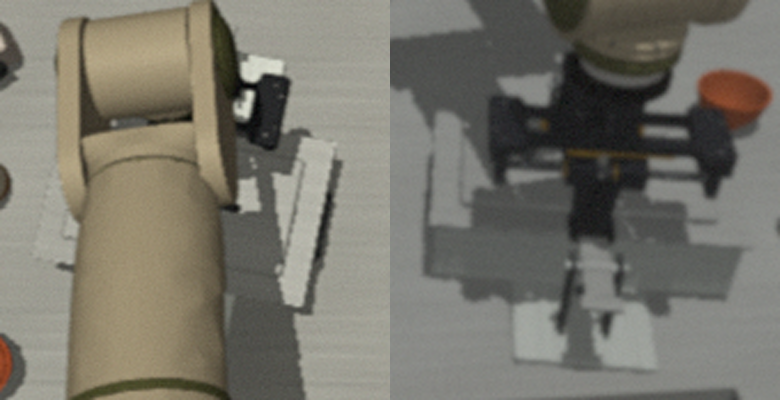

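The far catch now looks level: its tail has risen to about y=300 and the pad sits under the fingertips at the rim. I'll retreat upward and clear of the view.

move_arm --motion '[{"fingers": -1, "xyz": [0, 0, -4], "angular": [0, 0, 0]}, {"fingers": -1, "xyz": [0, 0, -4], "angular": [0, 0, 0]}, {"fingers": -1, "xyz": [0, 0, -4], "angular": [0, 0, 0]}, {"fingers": -1, "xyz": [0, -4, -2], "angular": [0, 0, 0]}, {"fingers": -1, "xyz": [0, -4, 0], "angular": [0, 0, 0]}]'

```text
time_s: 5.1
tcp_pos: [536.1, 226.0, 262.0]
tcp_rot: [0.002, 0.769, 0.639, 0.003]
wrist_force: [0.2, 0.5, 0.9]
opening: 0.7
```

move_arm --motion '[{"fingers": -1, "xyz": [2.5, -3.4, 0], "angular": [0, 0, 0]}, {"fingers": -1, "xyz": [2.5, -3.4, 0], "angular": [0, 0, 0]}, {"fingers": -1, "xyz": [2.5, -3.4, 0], "angular": [0, 0, 0]}, {"fingers": -1, "xyz": [2.5, -3.4, 0], "angular": [0, 0, 0]}, {"fingers": -1, "xyz": [2.5, -3.4, 0], "angular": [0, 0, 0]}]'

```text
time_s: 5.6
tcp_pos: [390.1, 380.7, 259.3]
tcp_rot: [0.0, 0.769, 0.64, 0.001]
wrist_force: [-0.2, 0.1, 0.4]
opening: 0.3
```

move_arm --motion '[{"fingers": -1, "xyz": [2.5, -3.4, 0], "angular": [0, 0, 0]}, {"fingers": -1, "xyz": [2.5, -3.4, 0], "angular": [0, 0, 0]}, {"fingers": -1, "xyz": [2.5, -3.4, 0], "angular": [0, 0, 0]}, {"fingers": -1, "xyz": [0, 0, 0], "angular": [0, 0, 0]}, {"fingers": -1, "xyz": [0, 0, 0], "angular": [0, 0, 0]}]'

```text
time_s: 6.1
tcp_pos: [304.4, 472.2, 258.9]
tcp_rot: [0.0, 0.768, 0.64, 0.0]
wrist_force: [0.2, -0.3, -0.0]
opening: 0.2
```

```bash
python3 s.py; python3 p.py 5
python3 - <<'E'
import numpy as np,cv2
from h import *
d=np.load("top5.npz");im=d["img"].astype(int);z=d["z_map"]
for k,(a,b,c,e) in {"far":(170,165,205,200),"near":(150,235,190,270),"spare":(365,238,400,262)}.items():
    m=(im[b:e,a:c].max(2)<38).astype(np.uint8)
    nn,l,st,ce=cv2.connectedComponentsWithStats(m)
    for i in range(1,nn):
        if st[i,4]<60: continue
        ys,xs=np.nonzero(l==i); P=np.array([bydepth(d,u+a,v+b,z[v+b,u+a]) for u,v in zip(xs,ys)])
        print(k,st[i,4],np.median(P,0).round(),np.percentile(P[:,2],[10,90]).round())
E
```

```text
6.1 [304.4 472.2 258.9] [[0.18, 0.984, 0.001], [0.984, -0.18, 0.0], [0.0, 0.0, -1.0]] [ 0.2 -0.3 -0. ] 0.22741273754237984
(437, 245, 145) tool cm [-19.97  17.13  11.4 ]
(614, 212.5, 145) tool cm [-19.98  35.12  11.41]
far 175 [609. 213.  90.] [86. 93.]
near 174 [442. 244.  89.] [86. 92.]
spare 169 [ 463. -231.   74.] [68. 79.]
```

View pics/both5.png

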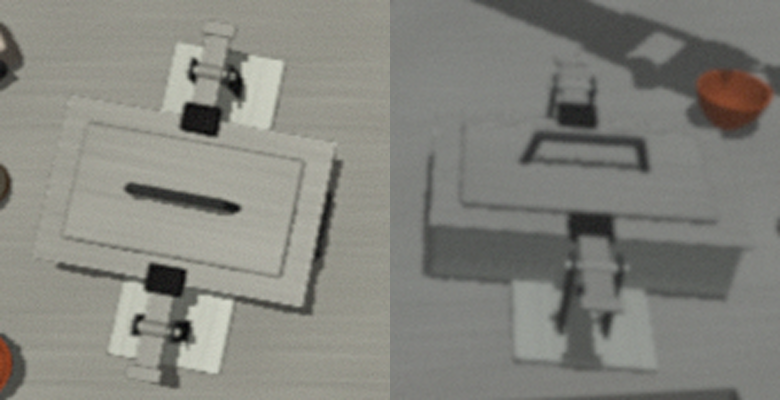

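Both pads are down on the rim, at about (165,279) and (201,118) in the top half. Their tops are at 89 and 90 mm and they are 170 mm apart, as specified for shut. The spare catch hasn't moved (74 mm), and the hand is clear.

```bash
python3 -c "
from station import ctrl
print(ctrl.hand_in())"
```

```text
the job is handed in; nothing more can be done
None
```

I pressed both catches of the covered pan shut with closed fingertips, near one first, then far. I then moved the hand well clear and handed the job in at about 6 s of the 32 s allowed.

- **Covered pan:** after the hand left, the pad tops measured 89 mm (near) and 90 mm (far), against 90 mm when shut. They were 170 mm apart, as specified.
- **Shallow pan:** its catch is still open, with its pad at the same place and height as at the start (74 mm).
- **Force:** the wrist force readings stayed near zero at every move's end, about 1 N at most.
- **One disagreement:** the first look put the open pads 180 mm apart instead of the expected 188 mm. I put this down to the pads' visible inner faces shifting the measured centres inward. It didn't affect the pressing, and no check failed.

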